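# Unlock the lid stay and close the blue tape case

## Robot

A 7-joint arm with a two-finger parallel gripper is mounted at the origin on the work surface. World frame = base frame: x ahead of the robot, y to its left, z up, the work surface at z = 0. Lengths are in m, angles in degrees, forces in N, time in s.
With the tool pointing down it reaches from about 0.425 to 1.025 m from the base axis. Payload 3.6 kg.
Tool frame: the origin (TCP) lies at the very end of the fingers, on their centre line; the grasp point (between the pads) lies 19 mm behind it; z points along the fingers, y is the line along which they close (so a half turn about z gives the same grasp; the last joint's range is limited). The gripper opens to 85 mm and grips with 20 to 120 N. Pads are 22 mm wide; open, the fingers measure 114 mm over their backs; the gripper's body (76 mm by 85 mm) begins 54 mm behind the grasp point. The pads swing forward as they close: fully open they stand 13 mm farther back than shut.
Start: joints at [-73.425, 33.873, 2.773, 92.16, -1.908, 54.013, -1.931], TCP at [0.271, 0.673, 0.231] pointing down, gripper open.
Joint ranges: [-153.93, 153.93], [-27.13, 128.08], [-72.61, 78.16], [10.71, 143.7], [-87.88, 267.88], [4.46, 118.87], [-176.78, 176.78]. Speed limits (degrees/s): [147.25, 147.25, 180, 180, 180, 180, 180].

## Interface

Orientations are given as a 3x3 rotation matrix whose columns are the frame's x, y, z axes.
In Python, from plant import ctrl gives the robot as it stands. Calls block until the motion is done:
- ctrl.movep(position, orientation): joint-space move of the TCP to a pose.
- ctrl.servo_line(position, vel=0.15, ori=None, guard=None): straight line of the TCP; ori=None keeps the orientation; vel is the mean speed in m/s. With guard (N) it stops when the force on the tool has changed by that much, and returns True; else False.
- ctrl.movej(angles): joint-space move.
- ctrl.command_gripper(opening): opening from 0.0 (shut) to 1.0 (fully open); the grip force is fixed at half the most; returns when the fingers have stopped.
- ctrl.dwell(seconds).
- ctrl.solve_ik(position, orientation): joint angles nearest the present ones, or None.
- ctrl.read_state(): the state.
- ctrl.read_camera(name): name is "side" or "top" or "wrist"; returns the picture (420x560x3 uint8, red, green, blue); there is no depth.
- ctrl.get_calibration(name): a dict with "fx", "fy", "cx", "cy" (pixels), "dist" ([k1, k2, p1, p2, k3] as OpenCV has them; the pictures are not rectified), "R" (3x3) and "t" (3): a world point X has camera coordinates R X + t. Camera axes: x right, y down, z forward; pixel columns grow to the right and rows downward; lengths in m; the calibration is good to about 2 mm. A picture is of the moment at which its call begins: read the wrist's pose just before it. get_calibration takes no time and is no camera call; for the wrist camera it gives the pose at the moment of the call.
A pose or a line that the arm cannot do raises ctrl.Unreachable and nothing moves.
- ctrl.close_job(): hands the job in; it is judged then, once.
Trained networks look in the newest picture that a camera, given by its name, has taken for a name from the list of things; names that differ only in an ending like _2 or _b are one class to them, and where a whole thing is asked for, a point or a joint stands for the part that bears it (a point fixed in the world has none). Each returns a list of dicts, best first, with "conf" (0 to 1); they miss things now and then, are a little off and sometimes report something else, mostly with a low value. They report only what shows in the picture. A call takes as long as a camera call.
- ctrl.masks_of(camera, target): "mask" (420x560 bool, what is visible of it) and "point" ([column, row] in pixels, amid what is visible of it).
The state is a dict: "clock": time; "joint_pos": joint angles; "joint_velocities": joint speeds; "tau": joint torques, N m; "eef_pos": TCP position; "tool_rot": TCP orientation; "ft_force": force on the tool from outside, world axes, zero at the start; "wrist_torque": the same for the moment, N m; "opening": opening from 0.0 (shut) to 1.0 (fully open); "finger_force": force on a finger pad.
Only numpy, scipy, OpenCV 4.12 (cv2) and the standard library are available. Lean on these libraries where they do the work, as an engineer would, in place of code of your own. Each camera call takes 0.05 s, during which the arm holds its last target. There are 200 camera calls.

## Task

Two tape cases stand open on the bench, each lid propped by a folding stay that is locked at its knee. Close the blue one: lift the orange knee of its stay up past centre so that the stay unlocks, then lower the lid gently until it is fully shut, and let go. Leave the grey case standing open.

Things in the scene. Friction and masses are not known exactly. Their poses are not given: they have to be found in the camera images.
- blue_case: Blue case, fixed: 220 mm deep (x), 200 wide (y), 90 high, filled to below its rim with cassettes. Origin: centre of the underside; x points from the front to the hinge side, z up. In this frame (mm) the lid's hinge line runs along y through (110, 0, 90). The stay stands beside the +y wall, at y = 114: lower link on a pin along y at (-50, 114, 102), upper link to the lid's edge, 100 from the hinge.
- blue_knee (a point): Centre of the knee: orange cylinder, 22 mm diameter, 22 long, axis along the case's y, flat ends free to pinch. Locked at (5, 114, 125) mm in the case's frame, 7 mm below centre, on a stop: the lid cannot come down. Raised past 132 mm it unlocks; it swings up and to the front (-x) on a 60 mm radius about the lower pin, and the lid follows. Lid shut: it lies a few cm above the rim, near the front.
- blue_lid (a joint): How far the blue lid is lowered, rad: 0 locked open (83 degrees up from shut, free edge about 310 mm above the bench), 1.45 fully shut. Plate 220 mm from hinge to free edge, 200 wide, 6 thick, 0.2 kg; shut, its underside lies on the rim at 90 mm. Unlocked, its friction hinge keeps it at any angle where it is left; some 1 to 3 N at the free edge moves it.
- grey_lid_edge (a point): Middle of the upper, free edge of the grey case's open lid, about 310 mm above the bench. The grey case is a twin of the blue one (same size and stay), also fixed, beside it, 35 to 55 cm from centre to centre; its lid must stay up. Its hinge line lies 220 mm from this point along the point's +x, which points down the lid.

How it is judged:
By the outcome, as a careful person would: the job done as asked, in the order asked, and still so for the second after the job is handed in, with the robot touching nothing.
It also fails if it takes over 54 s, if anything falls off the work surface, if the arm or the gripper's body presses on something with over 40 N, if the wrist force passes 120 N, or if a joint passes its speed limit or range.

## Working session

There is one attempt and no reset: what is moved stays moved. The work goes in short steps, each a Python script; the robot and the scene stay as the last script left them, time stands still between calls to the robot, and variables do not carry over. Pictures are saved under pics/ and viewed, at most 10 in all, crops included, and the job is handed in when it is done.

```bash
mkdir -p pics; ls; cat > h.py <<'E'
import numpy as np, cv2
from plant import ctrl
def K(c): return np.array([[c["fx"],0,c["cx"]],[0,c["fy"],c["cy"]],[0,0,1]])
def ray(c,uv):
    p=cv2.undistortPoints(np.array([[uv]],float),K(c),np.array(c["dist"]))[0,0]
    R=np.array(c["R"]);d=R.T@np.array([p[0],p[1],1]);return -R.T@np.array(c["t"]),d/np.linalg.norm(d)
def tri(rs):
    A=sum(np.eye(3)-np.outer(d,d) for o,d in rs);b=sum((np.eye(3)-np.outer(d,d))@o for o,d in rs)
    return np.linalg.solve(A,b)
def proj(c,X):
    return cv2.projectPoints(np.atleast_2d(np.array(X,float)),cv2.Rodrigues(np.array(c["R"]))[0],np.array(c["t"],float),K(c),np.array(c["dist"]))[0][:,0]
def save(im,n): cv2.imwrite("pics/"+n,im[:,:,::-1])
E
python3 - <<'E'
from h import *
ims=[]
for n in ["side","top"]:
    im=ctrl.read_camera(n);ims.append(im);c=ctrl.get_calibration(n);o=-np.array(c["R"]).T@np.array(c["t"]);print(n,o.round(3),np.array(c["R"])[2].round(2))
    save(im,n+"0.png")
    for t in ["blue_case","blue_knee","blue_lid","grey_lid_edge"]:
        for r in ctrl.masks_of(n,t):
            print(t,round(r["conf"],2),np.round(r["point"]),r["mask"].sum(), [ (a.min(),a.max()) for a in np.nonzero(r["mask"])])
print(ctrl.read_state()["clock"])
E
```

```text
pics
side [ 0.044 -0.586  0.644] [ 0.56  0.66 -0.5 ]
blue_case 0.71 [374. 304.] 24175 [(np.int64(178), np.int64(416)), (np.int64(273), np.int64(455))]
blue_knee 0.61 [315. 266.] 516 [(np.int64(226), np.int64(291)), (np.int64(293), np.int64(346))]
blue_lid 0.6 [403. 247.] 9276 [(np.int64(179), np.int64(313)), (np.int64(347), np.int64(454))]
grey_lid_edge 0.67 [246. 157.] 2084 [(np.int64(110), np.int64(212)), (np.int64(228), np.int64(265))]
top [0.364 0.051 1.118] [ 0.2  -0.02 -0.98]
blue_case 0.96 [396. 207.] 9153 [(np.int64(145), np.int64(265)), (np.int64(347), np.int64(464))]
blue_case 0.35 [190. 170.] 1536 [(np.int64(157), np.int64(188)), (np.int64(129), np.int64(237))]
blue_knee 0.6 [353. 211.] 186 [(np.int64(170), np.int64(232)), (np.int64(351), np.int64(361))]
blue_lid 0.84 [402. 161.] 1749 [(np.int64(145), np.int64(176)), (np.int64(351), np.int64(464))]
grey_lid_edge 0.71 [189. 172.] 1316 [(np.int64(158), np.int64(187)), (np.int64(131), np.int64(234))]
0.5
```

View pics/side0.png

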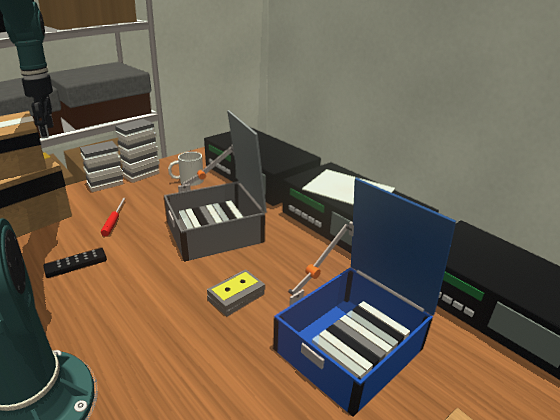

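View pics/top0.png

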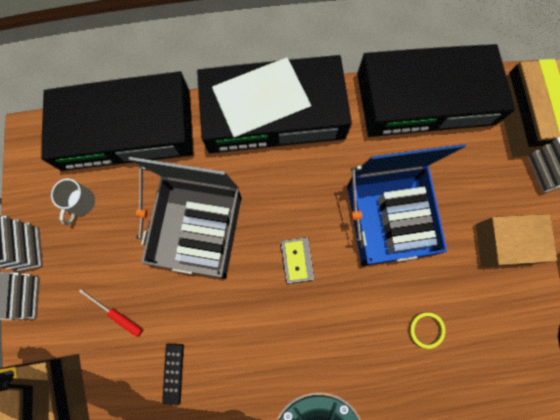

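The side view shows the blue case at right, with its knee near (314,271) and lid corners near (355,178) and (455,222). In the top view the knee is at (357,215). The front faces the robot. Next I fit the case pose.

```bash
cat >> h.py <<'E'
def T(p,X):
    X=np.atleast_2d(X)/1000.;c,s=np.cos(p[2]),np.sin(p[2])
    return np.c_[p[0]+c*X[:,0]-s*X[:,1],p[1]+s*X[:,0]+c*X[:,1],X[:,2]]
E
python3 - <<'E'
from h import *
from scipy.optimize import least_squares
cal={n:ctrl.get_calibration(n) for n in ["side","top"]}
im={n:cv2.imread(f"pics/{n}0.png") for n in cal}
kn={}
for n,(a,b) in {"side":((314,271),25),"top":((357,215),15)}.items():
    h=cv2.cvtColor(im[n],cv2.COLOR_BGR2HSV);m=np.zeros(h.shape[:2],bool);m[a[1]-b:a[1]+b,a[0]-b:a[0]+b]=1
    m&=(h[...,0]>3)&(h[...,0]<14)&(h[...,1]>205)&(h[...,2]>120);y,x=np.nonzero(m);kn[n]=(x.mean(),y.mean());print(n,kn[n],m.sum())
print("knee",tri([ray(cal[n],kn[n]) for n in cal]))
c83,s83=np.cos(np.radians(83)),np.sin(np.radians(83))
L=lambda y:(110-220*c83,y,90+220*s83)
obs=[("side",kn["side"],(5,114,125)),("top",kn["top"],(5,114,125)),("side",(355,178),L(100)),("side",(455,222),L(-100)),
("side",(275,318),(-110,100,90)),("side",(353,385),(-110,-100,90)),("top",(464,147),L(-100)),("top",(443,256),(-110,-100,90)),("top",(358,264),(-110,100,90))]
f=lambda p:np.ravel([proj(cal[n],T(p,X))[0]-uv for n,uv,X in obs])
r=least_squares(f,[.6,-.2,0],loss="soft_l1");print(r.x,np.degrees(r.x[2]));print(f(r.x).reshape(-1,2).round(1))
p=r.x;print("knee",T(p,(5,114,125)))
pts=[(-110,100,90),(-110,-100,90),(110,-100,90),L(-100),L(100),(110,100,90),(-110,100,90),(-50,114,102),(5,114,125),tuple((np.array(L(114))-(110,114,90))*100/220+(110,114,90))]
for n in cal:
    q=proj(cal[n],T(p,pts)); cv2.polylines(im[n],[np.int32(q*8)],False,(0,255,0),1,cv2.LINE_AA,3)
out=np.vstack([cv2.resize(im["side"][160:420,250:480],None,fx=1.3,fy=1.3)[:300],cv2.resize(im["top"][130:280,330:480],(299,299))])
cv2.imwrite("pics/ov.png",np.hstack([cv2.resize(im["side"][160:420,250:480],(400,452)),cv2.resize(im["top"][130:280,330:480],(400,400),).copy() if 0 else cv2.copyMakeBorder(cv2.resize(im["top"][130:280,330:480],(400,400)),0,52,0,0,0)]))
E
```

```text
side (np.float64(310.0), np.float64(270.2)) 5
top (np.float64(354.68), np.float64(215.96)) 25
knee [ 0.52977677 -0.14073033  0.12581311]
[ 0.52743234 -0.25549411 -0.0008317 ] -0.04765315582912061
[[ 1.9 -0.2]
 [-0.2 -0.7]
 [-1.1 -0.1]
 [-2.9  1. ]
 [-3.6 -4.9]
 [ 0.8 -2.2]
 [ 2.3  2.7]
 [ 1.4 -1.6]
 [ 6.5  0. ]]
knee [[ 0.53252715 -0.14149831  0.125     ]]
```

View pics/ov.png

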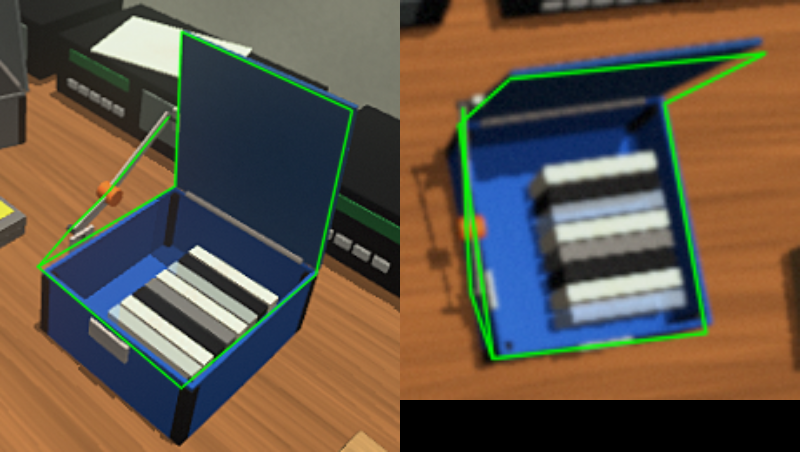

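The overlay is within a few pixels, but my orange segmentation sat too far left. The knee is really at side (313.3,271) and top (357,215), so I refit with those.

```bash
python3 - <<'E'
from h import *
from scipy.optimize import least_squares
cal={n:ctrl.get_calibration(n) for n in ["side","top"]}
im={n:cv2.imread(f"pics/{n}0.png") for n in cal}
kn={}
for n,(a,b) in {"side":((313,271),14),"top":((357,215),9)}.items():
    I=im[n].astype(int);m=np.zeros(I.shape[:2],bool);m[a[1]-b:a[1]+b,a[0]-b:a[0]+b]=1
    m&=(I[...,2]>150)&(I[...,2]-I[...,1]>(85 if n=="side" else 70))&(I[...,0]<I[...,1]*.75);k,l,st,ce=cv2.connectedComponentsWithStats(m.astype(np.uint8));i=1+st[1:,4].argmax();kn[n]=ce[i];print(n,kn[n],st[i])
kn0={"side":(313.3,271),"top":(357,215)}
print("knee",tri([ray(cal[n],kn[n]) for n in cal]),tri([ray(cal[n],kn0[n]) for n in cal]))
c83,s83=np.cos(np.radians(83)),np.sin(np.radians(83))
L=lambda y:(110-220*c83,y,90+220*s83)
obs=[("side",kn0["side"],(5,114,125)),("top",kn0["top"],(5,114,125)),("side",(355,178),L(100)),("side",(455,222),L(-100)),
("side",(273,316),(-110,100,90)),("side",(354.5,381),(-110,-100,90)),("top",(465.5,146),L(-100)),("top",(444,256),(-110,-100,90)),("top",(360,265),(-110,100,90))]
f=lambda p:np.ravel([proj(cal[n],T(p,X))[0]-uv for n,uv,X in obs])
r=least_squares(f,[.6,-.2,0],loss="soft_l1");print(r.x,np.degrees(r.x[2]));print(f(r.x).reshape(-1,2).round(1))
print("knee",T(r.x,(5,114,125)))
E
```

```text
side [311.67123288 268.5890411 ] [306 264  13  11  73]
top [356.3559322  214.96610169] [352 211   9   9  59]
knee [ 0.53074832 -0.1439365   0.13131751] [ 0.53189754 -0.14685294  0.12635451]
[ 0.52952799 -0.25631764  0.00146396] 0.08387856830011647
[[-0.5 -1.1]
 [-2.3 -0.5]
 [-0.1 -0.3]
 [-1.8  0.7]
 [-0.5 -3. ]
 [ 0.8  1.4]
 [ 0.9  2.6]
 [ 0.6 -2.6]
 [ 4.8 -1.8]]
knee [[ 0.53436109 -0.14231044  0.125     ]]
```

```bash
cat >> h.py <<'E'
from scipy.optimize import brentq
def knee(th): return np.array([-50+60*np.cos(th),102+60*np.sin(th)])
def lid(th):  # lowered angle
    g=lambda q:np.hypot(*(np.array([110-100*np.cos(np.radians(83)-q),90+100*np.sin(np.radians(83)-q)])-knee(th)))-113.0
    qs=np.linspace(-.05,1.6,200);v=[g(q) for q in qs]
    return [round(brentq(g,a,b),3) for a,b,x,y in zip(qs,qs[1:],v,v[1:]) if x*y<0]
def ori(pitch,s=1,yaw=0):
    p=np.radians(pitch);z=np.array([np.sin(p),0,-np.cos(p)]);y=np.array([0,s,0.]);R=np.c_[np.cross(y,z),y,z]
    return cv2.Rodrigues(np.array([0,0,float(yaw)]))[0]@R
E
python3 - <<'E'
from h import *
for d in range(22,135,8): print(d,knee(np.radians(d)).round(),lid(np.radians(d)))
K0=np.array([.533,-.145,.126])
for s in (1,-1):
  for p in (0,15,30,45,60):
    R=ori(p,s);o=[]
    for P in (K0,K0+[0,0,.2],K0+[-.03,0,.04],K0+[-.09,0,.025]):
        q=ctrl.solve_ik(P+.019*R[:,2],R);o.append(None if q is None else np.round(q).astype(int).tolist())
    print(s,p,o)
c=ctrl.get_calibration("wrist");st=ctrl.read_state()
o=-np.array(c["R"]).T@c["t"];Rt=np.array(st["tool_rot"]);print("cam in tool",Rt.T@(o-st["eef_pos"]),(Rt.T@np.array(c["R"]).T).round(2).tolist(),Rt.round(2).tolist(),c["fx"],st["opening"],st["clock"])
E
```

```text
22 [  6. 124.] [-0.004]
30 [  2. 132.] [-0.015]
38 [ -3. 139.] [-0.006]
46 [ -8. 145.] [0.02]
54 [-15. 151.] [0.061]
62 [-22. 155.] [0.115]
70 [-29. 158.] [0.18]
78 [-38. 161.] [0.254]
86 [-46. 162.] [0.336]
94 [-54. 162.] [0.425]
102 [-62. 161.] [0.52, 1.6]
110 [-71. 158.] [0.621, 1.552]
118 [-78. 155.] [0.729, 1.504]
126 [-85. 151.] [0.845, 1.451]
134 [-92. 145.] [0.977, 1.386]
1 0 [[10, 32, 1, 120, -1, 28, 102], [-12, 18, 28, 111, -11, 54, 112], [6, 27, 7, 122, -6, 31, 107], [9, 25, 5, 130, -5, 25, 108]]
1 15 [[23, 30, -14, 128, 27, 9, 75], [-18, 13, 37, 120, -21, 37, 122], [19, 24, -8, 131, 1, 11, 102], [35, 24, -25, 137, 49, 9, 55]]
1 30 [[51, 39, -50, 136, 125, 26, -16], [-1, 8, 18, 128, -36, 18, 137], [53, 32, -50, 138, 123, 20, -16], None]
1 45 [None, [67, 15, -59, 135, 162, 7, -57], None, None]
1 60 [None, None, None, None]
-1 0 [[-14, 37, 35, 121, -38, 34, -42], [-38, 33, 73, 112, -36, 63, -39], [-16, 32, 38, 123, -34, 36, -44], [-10, 28, 31, 130, -31, 28, -45]]
-1 15 [[12, 29, 1, 129, -27, 8, -52], [-30, 16, 52, 120, -29, 39, -49], [16, 24, -4, 131, -8, 11, -69], [19, 23, -5, 138, -22, 5, -54]]
-1 30 [[44, 35, -40, 136, 138, 21, 150], [-16, 9, 34, 129, -44, 20, -34], [46, 28, -39, 139, 137, 15, 149], None]
-1 45 [None, [67, 15, -59, 135, 162, 7, 123], None, None]
-1 60 [None, None, None, None]
cam in tool [ 0.07705537  0.00015315 -0.14214263] [[-0.0, -0.95, -0.3], [1.0, -0.0, -0.0], [0.0, -0.3, 0.95]] [[-0.93, 0.37, -0.0], [0.37, 0.93, -0.0], [-0.0, -0.0, -1.0]] 327.5492486273021 0.998725479401235 0.5
```

```bash
python3 - <<'E'
from h import *
K0=np.array([.533,-.145,.126])
R=ori(0,1)
p=np.array(ctrl.read_state()["eef_pos"])
ctrl.servo_line([p[0],p[1],.42],vel=.25)
ctrl.movep([.45,-.145,.42],R)
ctrl.command_gripper(.6)
ctrl.servo_line([.525,-.145,.24],vel=.2)
st=ctrl.read_state();c=ctrl.get_calibration("wrist");im=ctrl.read_camera("wrist");save(im,"w1.png")
np.savez("w1.npz",**{k:np.array(v) for k,v in c.items()})
print(st["eef_pos"],st["clock"],st["opening"],np.round(st["joint_pos"]))
print("pred",proj(c,K0),proj(c,K0+[0,.011,0]),proj(c,K0-[0,.011,0]))
for r in ctrl.masks_of("wrist","blue_knee"): print(r["conf"],r["point"],r["mask"].sum(),[(a.min(),a.max()) for a in np.nonzero(r["mask"])])
E
```

```text
[ 0.52521147 -0.14552415  0.24096526] 5.9083 0.5981880157138084 [-23.  26.  47. 116. -26.  48. 128.]
pred [[280.99340135 212.24864437]] [[294.30395345 212.24357998]] [[267.68345862 212.25278537]]
0.76 [282.0, 218.1] 1414 [(np.int64(139), np.int64(362)), (np.int64(268), np.int64(295))]
```

View pics/w1.png

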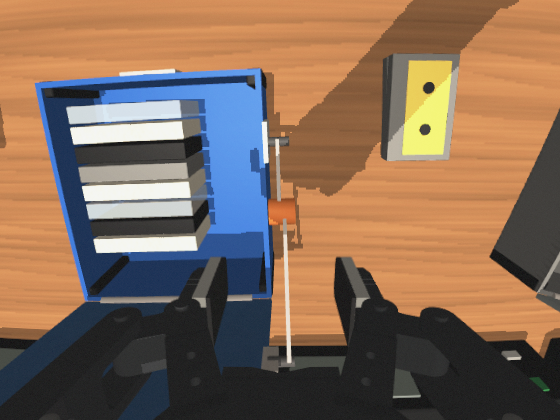

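The wrist view shows the orange knee at columns 268–296 and rows 199–225, centred at (282,212), against a prediction of (281,212). Next I get the yaw from the rim, then pinch and lift.

```bash
python3 - <<'E'
from h import *
c=dict(np.load("w1.npz"))
def onz(uv,z):
    o,d=ray(c,uv);return o+d*(z-o[2])/d[2]
for uv in [(264,69),(273,298),(38,85),(82,300)]: print(uv,onz(uv,.09).round(4))
k=onz((282,212),.126);print("knee",k)
yaw=np.arctan2(*(onz((264,69),.09)-onz((38,85),.09))[[0,1]])*-1
print("yaw",np.degrees(yaw))
E
```

```text
(264, 69) [ 0.4188 -0.1592  0.09  ]
(273, 298) [ 0.6383 -0.1532  0.09  ]
(38, 85) [ 0.4271 -0.3587  0.09  ]
(82, 300) [ 0.6437 -0.3575  0.09  ]
knee [ 0.53278396 -0.14416838  0.126     ]
yaw 2.398706599091556
```

```bash
cat >> h.py <<'E'
YAW=np.radians(1.5);P=np.array([.5308,-.2583,YAW]);R0=ori(0,1,YAW)
def rep(t=""):
    s=ctrl.read_state();print(t,round(s["clock"],2),np.round(s["eef_pos"],4),"F",np.round(s["ft_force"],1),"op",round(s["opening"],3),"ff",np.round(s["finger_force"],1));return s
E
python3 - <<'E'
from h import *
k=np.array([.5328,-.1442,.126])
ctrl.servo_line(k+[0,0,.03],vel=.12,ori=R0)
print(ctrl.servo_line(k-[0,0,.022],vel=.08,guard=8)); rep("down")
ctrl.command_gripper(0.0); s=rep("grip")
p0=np.array(s["eef_pos"]);th0=np.arctan2(23,55)
e=np.array([np.cos(YAW),np.sin(YAW),0])
for d in (30,38,46,54,62):
    D=(knee(np.radians(d))-knee(th0))/1000
    ctrl.servo_line(p0+e*D[0]+[0,0,D[1]],vel=.06); rep(d)
save(ctrl.read_camera("side"),"s1.png")
E
```

```text
False
down 7.66 [ 0.5329 -0.1445  0.104 ] F [ 0.2  0.4 -0. ] op 0.599 ff 0.0
grip 8.03 [ 0.5332 -0.1448  0.1046] F [-0.4 -0.7  3.6] op 0.243 ff 58.8
30 8.31 [ 0.5299 -0.1449  0.1114] F [ 1.6 -1.5 -6.8] op 0.243 ff 59.7
38 8.6 [ 0.525  -0.145   0.1187] F [ 2.6 -2.  -5.8] op 0.246 ff 59.6
46 8.89 [ 0.5195 -0.1452  0.1251] F [ 2.2 -1.2 -4.9] op 0.245 ff 59.7
54 9.18 [ 0.5135 -0.1454  0.1304] F [ 2.9 -1.9 -5.6] op 0.243 ff 59.9
62 9.47 [ 0.5069 -0.1456  0.135 ] F [ 3.5 -2.5 -3.3] op 0.245 ff 59.6
```

View pics/s1.png

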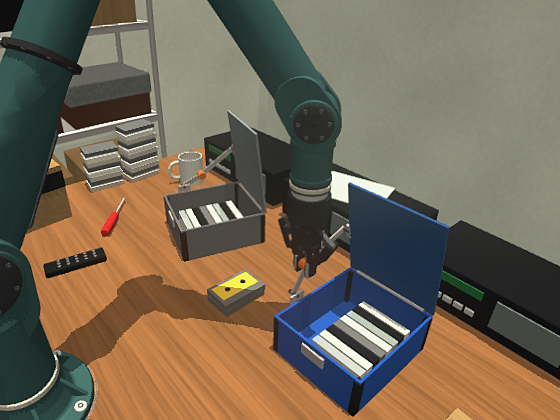

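The knee is up past centre and the lid has started to follow. I raise it a little more, release, then push the lid down from behind.

```bash
python3 - <<'E'
from h import *
s=rep();p0=np.array(s["eef_pos"]);e=np.array([np.cos(YAW),np.sin(YAW),0])
D=(knee(np.radians(70))-knee(np.radians(62)))/1000
ctrl.servo_line(p0+e*D[0]+[0,0,D[1]],vel=.06); rep(70)
ctrl.command_gripper(.55)
p=np.array(ctrl.read_state()["eef_pos"])
ctrl.servo_line(p+[-.01,0,.06],vel=.12);rep("off")
ctrl.servo_line([.45,-.145,.43],vel=.2)
ctrl.command_gripper(0.0)
q=T(P,(130,0,420))[0]; ctrl.movep(q,R0); rep("behind high")
save(ctrl.read_camera("side"),"s2.png")
E
```

```text
9.53 [ 0.5069 -0.1457  0.1349] F [ 3.  -0.7 -2.7] op 0.246 ff 59.7
70 9.81 [ 0.4999 -0.1459  0.1386] F [ 4.7 -1.8 -2.8] op 0.243 ff 59.5
off 10.83 [ 0.488  -0.1451  0.198 ] F [-0.2  0.2 -0.3] op 0.546 ff 0.0
behind high 13.61 [ 0.6598 -0.255   0.4204] F [ 0.  -0.   0.4] op -0.001 ff 0.0
```

View pics/s2.png

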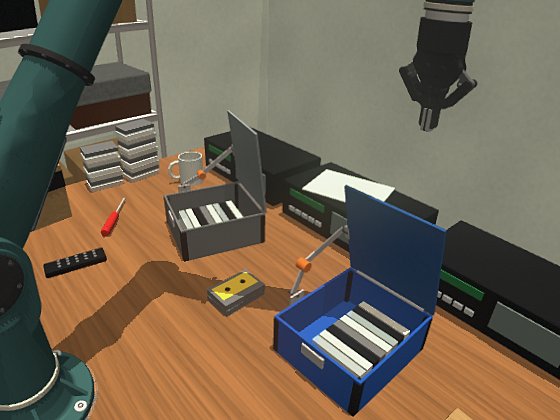

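The knee, near (303,266), stays raised and the lid leans forward. The gripper is clear above and behind the lid, so I push it down along its arc.

```bash
python3 - <<'E'
from h import *
def tcp(phi,r=192,extra=0):
    f=np.radians(phi);return T(P,(110-r*np.cos(f)+(6+extra)*np.sin(f)+11,0,90+r*np.sin(f)+(6+extra)*np.cos(f)))[0]
a=tcp(76,extra=20)
b=T(P,(130,0,a[2]*1000))[0]
print(ctrl.servo_line(b,vel=.15,guard=8)); rep("down")
print(ctrl.servo_line(a,vel=.12,guard=8)); 
for phi in range(74,3,-5):
    g=ctrl.servo_line(tcp(phi),vel=.08,guard=15)
    s=rep(phi)
    if g: print("GUARD");break
else:
    save(ctrl.read_camera("side"),"s3.png")
E
```

```text
False
down 14.72 [ 0.6612 -0.2556  0.2839] F [-0.   0.2  0.4] op 0.004 ff 0.0
False
74 15.61 [ 0.6048 -0.2563  0.2762] F [-0.4 -0.9 -1. ] op -0.002 ff 0.0
69 15.97 [ 0.5882 -0.2568  0.2713] F [0.1 0.5 0. ] op -0.002 ff 0.0
64 16.32 [ 0.5725 -0.2572  0.2651] F [0.2 0.1 0. ] op 0.001 ff 0.0
59 16.68 [ 0.5574 -0.2575  0.2575] F [-0.4 -0.7 -0.3] op -0.001 ff 0.0
54 17.04 [ 0.5432 -0.2579  0.2486] F [-1.  -0.4 -0.5] op 0.0 ff 0.0
49 17.4 [ 0.5297 -0.2581  0.2385] F [-0.2  0.   0.4] op -0.0 ff 0.0
44 17.76 [ 0.5171 -0.2584  0.2273] F [-0.4 -0.2  0.4] op -0.005 ff 0.0
39 18.12 [ 0.5054 -0.2587  0.2149] F [-1.  -0.1  0.7] op -0.001 ff 0.0
34 18.48 [ 0.4951 -0.2589  0.2018] F [ 0.  -0.5  0.6] op 0.007 ff 0.0
29 18.83 [ 0.486  -0.2592  0.1878] F [-0.3 -0.5  0.4] op 0.001 ff 0.0
24 19.19 [ 0.4781 -0.2594  0.173 ] F [0.2 0.  0.3] op -0.003 ff 0.0
19 19.55 [ 0.4715 -0.2595  0.1576] F [0.3 0.6 0.1] op -0.003 ff 0.0
14 19.91 [ 0.4663 -0.2597  0.1417] F [ 0.9 -0.8  0.5] op -0.001 ff 0.0
9 20.27 [ 0.4627 -0.2598  0.1255] F [-0.3  0.2  0. ] op -0.004 ff 0.0
4 20.62 [ 0.4605 -0.26    0.1091] F [ 1.3 -0.4  0.5] op -0.003 ff 0.0
```

View pics/s3.png

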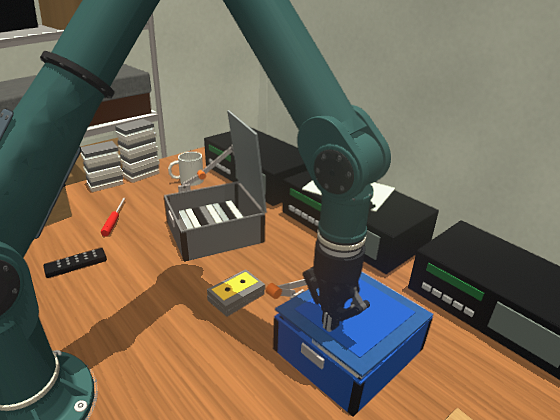

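The lid is down to a few degrees open, with the knee at (273,290), near the front above the rim. I press gently until it seats, then back off.

```bash
python3 - <<'E'
from h import *
p=np.array(ctrl.read_state()["eef_pos"])
g=ctrl.servo_line([p[0],p[1],.088],vel=.03,guard=10);s=rep(g)
ctrl.dwell(.3);s=rep("hold")
p=np.array(s["eef_pos"])
ctrl.servo_line([p[0],p[1],.30],vel=.15)
ctrl.movep([.45,.05,.42],R0); rep("away")
ctrl.dwell(.3)
a=ctrl.read_camera("side");c=ctrl.get_calibration("side")
im=a[:,:,::-1].copy()
q=proj(c,T(P,[(-110,100,96),(-110,-100,96),(110,-100,96),(110,100,96),(-110,100,96),(-86,114,150)]))
cv2.imwrite("pics/s4.png",cv2.resize(im[240:420,200:480],(784,504)))
print(q.round())
E
```

```text
True 21.19 [ 0.4606 -0.2604  0.096 ] F [-2.   2.1 10.4] op -0.0 ff 4.8
hold 21.49 [ 0.4605 -0.2604  0.0961] F [-1.7  2.   8.8] op 0.002 ff 4.5
away 24.27 [0.4498 0.0491 0.4197] F [0.8 0.9 0. ] op -0.003 ff 0.0
[[274. 312.]
 [360. 381.]
 [434. 314.]
 [351. 264.]
 [274. 312.]
 [279. 280.]]
```

View pics/s4.png

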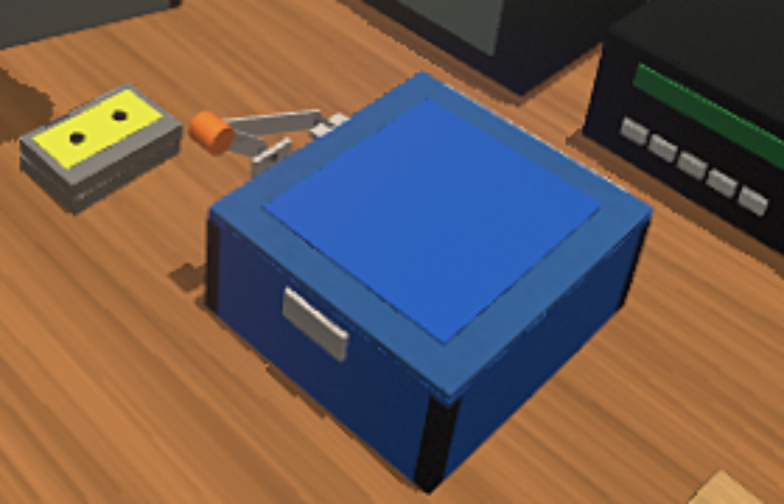

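The lid lies flush on the rim; contact stopped the tool at 96 mm, exactly the lid's top. The robot is clear.

```bash
python3 -c "
from plant import ctrl
print(ctrl.close_job())"
```

```text
the job is handed in; nothing more can be done
None
```

The blue case is fully shut, its stay unlocked first by lifting the knee; the grey case was left standing open, and I handed the job in with the robot clear about 24 s into the 54 s allowed.

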